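# Hang the weighing pan on the cheese stall's swinging scale hook

## Task

The hook of the hanging scale on the cheese stall is swinging. First still it by resting the gripper's fingers lightly against it, then let it go gently so that it hangs still by itself; then pick up the round weighing pan by its wooden grip and hang it by its bail on the hook, level and at rest. Leave the square tray where it stands.

Things in the scene. Friction and masses are not known exactly. Their poses are not given: they have to be found in the camera images.
- hook (a joint): Steel drop hook, 8 mm bar, 120 g, a free pendulum (0.6 s period, stays swinging): rad, 0 = straight down, + = swung to +y of hook_rest; starts at 0.3 to 0.5. Swing pin 110 mm above and 85 mm behind (+x of) the seat. Shank straight down from the pin, then bar forward (-x) to the seat, a dip, then a tip 27 mm in front of the seat, rising 22 mm above it. Yields to a light push.
- hook_rest (a point): Fixed point: top of the hook's seat, where the bail is to rest, when the hook hangs straight; 165 mm above table. x: level, along the hook from tip to shank; y: swing direction; z up. Scale is fixed: base plate 12 mm thick (80 mm in front to 230 mm behind, 150 mm wide), column 130 mm behind and 58 mm to +y, its cross-head 115 mm behind, top 295 mm over table. Free in front, beside and above the seat.
- pan_grip (a point): Centre of the wooden grip of the loose round pan (132 mm across, 18 mm deep, 0.2-0.4 kg): upright block 24 mm along y, 14 mm along x, 40 mm tall (z up), 138 mm above the pan's underside. Rigid 8 mm bail in the grip's y-z plane: arch whose crown's underside is 33 mm below this point, opening 80 mm high, 90 mm wide. The hook passes through it along x. Hung, this point is 33 mm above the seat.
- tray_grip (a point): Centre of the wooden grip of a bystander: a loose square steel tray, 120 by 120 by 20 mm, with the same bail and grip as the round pan. Not to be moved.
Not all that is in view belongs to the job. What is shaped like the part that bears pan_grip but yellow is not meant.

How it is judged:
On the way, in this order (a step that is already met when the one before it is completed fails the run):
1. the gripper's fingers rest against the swinging hook (contact force between the fingers and hook above 0.005 N).
2. the hook, let go by the fingers and not yet carrying the pan, hangs still (within 0.12 rad of straight down, slower than 0.8 rad/s) for 0.8 s (contact force between each of the fingers, pan and hook below 0.003 N and value of joint hook between -0.12 and 0.12 rad and velocity of joint hook between -0.8 and 0.8 rad/s), for 0.8 s.
At the end, for the whole second after the job is handed in: The round pan hangs by its bail on the seat of the hook, let go: its grip is within about 20 mm of straight above the hook's rest point and 20 to 46 mm above it (33 mm nominal), upright within 12 degrees, slower than 0.1 m/s, and the hook hangs within 0.15 rad of straight down (x of pan_grip in the frame of hook_rest between -0.022 and 0.022 m and y of pan_grip in the frame of hook_rest between -0.02 and 0.02 m and z of pan_grip in the frame of hook_rest between 0.02 and 0.046 m and angle between pan_grip's own z axis and vertical below 0.21 rad and value of joint hook between -0.15 and 0.15 rad and linear speed of pan below 0.1 m/s); the robot touches nothing.
It fails at once if the square tray is moved by more than 30 mm (distance of tray_grip from where it was at the start of the episode above 0.03 m).
It also fails if it takes over 72 s, if anything falls off the work surface, if the arm or the gripper's body presses on something with over 40 N, if the wrist force passes 120 N, or if a joint passes its speed limit or range.

## Robot

A 7-joint arm with a two-finger parallel gripper is mounted at the origin on the work surface. World frame = base frame: x ahead of the robot, y to its left, z up, the work surface at z = 0. Lengths are in m, angles in rad, forces in N, time in s.
With the tool pointing down it reaches from about 0.425 to 0.875 m from the base axis. Payload 4.7 kg.
Tool frame: the origin (TCP) lies midway between the tips of the shut fingers; the grasp point (between the pads) lies 19 mm behind it (ctrl.grip_depth is the distance from the TCP to the grasp point, in m); z points along the fingers, y is the direction in which the jaws open and shut (so a half turn about z gives the same grasp; the last joint's range is limited). The gripper opens to 87 mm and grips with 3 to 60 N. Pads are 19 mm wide; open, the fingers measure 117 mm over their backs; the gripper's body (75 mm by 190 mm) begins 51 mm behind the grasp point.
Start: joints at [-1.278, 0.321, -0.07, 1.45, 0.023, 1.371, -0.057], TCP at [0.179, 0.625, 0.223] pointing down, gripper open.
Joint ranges: [-2.86, 2.86], [-0.3, 2.09], [-1.38, 1.24], [0.06, 2.45], [-1.56, 4.7], [0.09, 2.05], [-2.69, 2.69]. Speed limits (rad/s): [2.57, 2.57, 3.14, 3.14, 3.14, 3.14, 3.14].

## Interface

Orientations are given as a rotation vector (axis times angle).
In Python, from bench import ctrl gives the robot as it stands. The module is installed in compiled form; this text tells all that it offers.
- The arm moves only by the shell command python3 -m inch 'ROWS' [FORCE]. ROWS is JSON, a list of rows, each a list of 5 numbers: the opening, from -1 (shut) to 1 (fully open), so that 0 is half open, then the shift along the tool's x, y, z in mm, then the turn about the tool's z in rad. In form: [[fingers, tx, ty, tz, twist], ...]. A call has 1 to 5 rows; each row shifts and turns the pose as measured when the row begins, along the tool's axes as they then stand; what a row does not reach is not made up. A row lasts 1/8 s, in which the tool goes at most 62.5 mm and 10.7 degrees, less where a joint would pass 70% of its speed; a pose out of reach is approached as far as the arm can. A call is refused whole if a number of a shift passes 62.5 or a number of a turn 0.188, either way. A call with a gripper value outside its range is refused whole. The fingers move at their own pace and stop on an object; FORCE is the grip in N (left out, the last holds). Time passes only in rows, so rows that do not move let the fingers close. It gives the time, the measured TCP pose, the force and the opening at its end, in the units of the state.
- ctrl.get_state(): the state, without advancing time (a new reading comes with each control period).
- ctrl.get_image(name): name is "scene" or "top" or "wrist"; returns a dict with "color" (480x640x3 uint8, red, green, blue), "range_z" (480x640 float32, m along the optical axis (not along the pixel's ray), 0 where there is no reading), "K" (3x3 intrinsics, pixels), "R" (3x3) and "t" (3): a world point X has camera coordinates R X + t. Camera axes: x right, y down, z forward; pixel columns grow to the right and rows downward; lengths in m; the calibration is good to about 2 mm. The wrist camera is an equidistant fisheye: a pixel r from the principal point sees the ray r / f radians off the axis. A picture is of the moment at which its call begins.
- ctrl.close_job(): hands the job in, once; it reports no verdict.
The state is a dict: "time": time; "joint_positions": joint angles; "qd": joint speeds; "joint_torque": joint torques, N m; "position": TCP position; "tool_rot": TCP orientation; "ft_force": force on the tool from outside, world axes, zero at the start; "torque": the same for the moment, N m; "grip_width": opening from 0.0 (shut) to 1.0 (fully open).
Only numpy, scipy, OpenCV 4.12 (cv2) and the standard library are available. Lean on these libraries where they do the work, as an engineer would, in place of code of your own. Each camera call takes 0.05 s, during which the arm holds its last target. There are 200 camera calls.

## Working session

There is one attempt and no reset: what is moved stays moved. The work goes in short steps, Python scripts to look and compute and a shell command to move; the robot and the scene stay as the last step left them, time stands still between calls to the robot, and variables do not carry over. Pictures are saved under pics/ and viewed, about 8 in all and at most 12, crops included, and the job is handed in when it is done.

```bash
mkdir -p pics
cat > h.py <<'E'
import numpy as np, cv2
from bench import ctrl
def cloud(im):
    z=im["range_z"]; K=im["K"]; v,u=np.mgrid[:480,:640]
    P=np.stack([(u-K[0,2])/K[0,0]*z,(v-K[1,2])/K[1,1]*z,z],-1)
    return (P-im["t"])@im["R"]
E
python3 - <<'E'
from h import *
s=ctrl.get_state(); print(s)
a=ctrl.get_image("scene"); b=ctrl.get_image("top")
for n,i in (("scene",a),("top",b)):
    cv2.imwrite(f"pics/{n}0.png",i["color"][...,::-1]); np.savez(f"{n}0.npz",**i); print(n,i["K"][0],i["R"],i["t"])
E
```

```text
{'time': 0.0, 'joint_positions': array([-1.27789915,  0.32183592, -0.07008044,  1.45166182,  0.02260343,
        1.37077622, -0.05689812]), 'qd': array([ 0.00052975, -0.00067602,  0.00070954,  0.00043727, -0.00202389,
        0.00081362,  0.00054008]), 'joint_torque': array([ 7.67241709e-04, -4.91303480e+01, -4.03702743e-01, -3.12533391e+01,
       -6.41333009e-02,  4.36990173e-02,  1.80750803e-04]), 'position': array([0.1787821 , 0.62436661, 0.2214597 ]), 'tool_rot': array([-4.36449103e-01, -3.11096223e+00,  2.96449639e-03]), 'ft_force': array([-0.1846195 , -0.08690082,  0.47050072]), 'torque': array([-0.04073969,  0.03669218, -0.01140411]), 'grip_width': 0.9969638969858061}
scene [435.58326752   0.         324.02448741] [[-0.69516209  0.71848989 -0.02284602]
 [ 0.41880367  0.37896628 -0.82521999]
 [-0.58425435 -0.58322966 -0.5643492 ]] [0.33428448 0.00840652 1.42194268]
top [438.83429241   0.         314.62428526] [[-0.00761159 -0.99958759 -0.02768958]
 [-0.98231511  0.0126548  -0.18680708]
 [ 0.18708045  0.02577799 -0.98200631]] [-0.03516348  0.47561543  0.91585952]
```

View pics/scene0.png

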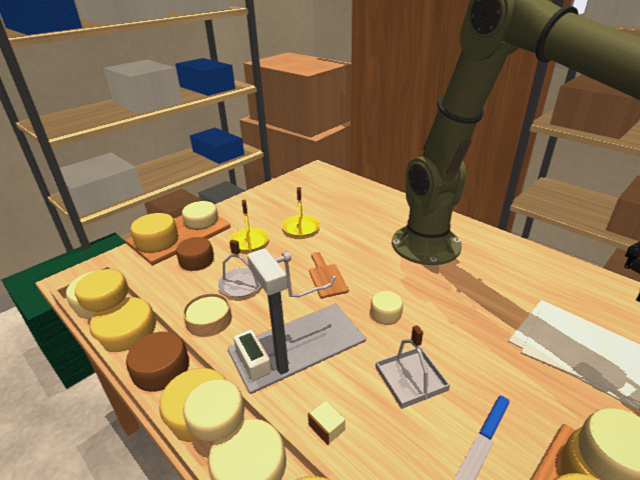

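View pics/top0.png

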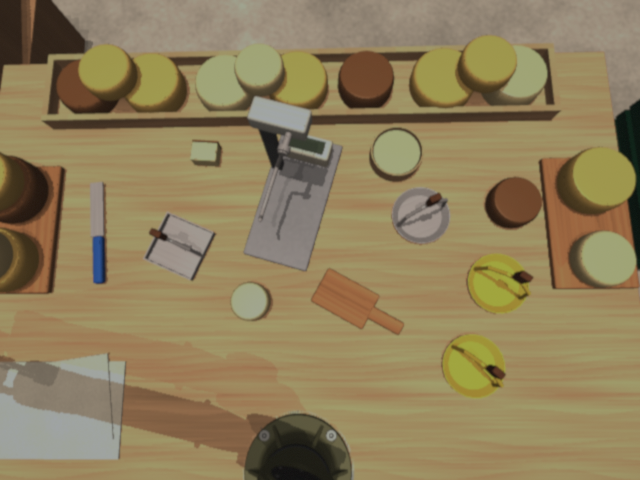

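The scene view shows the grey round pan at (238,280) with its grip at (234,246), the hook at (310,290) and the square tray at (412,375). The top view shows the pan at (420,215), its grip at (435,200), the plate centred near (295,205) and the hook bar from (285,150) to (263,215).

Run:
```python
from h import *
for n in ("top","scene"):
    i=dict(np.load(f"{n}0.npz")); W=cloud(i); c=i["color"].astype(int)
    v,u=np.mgrid[:480,:640]; z=W[...,2]
    sat=c.max(-1)-c.min(-1)
    if n=="top":
        m=(sat<35)&(z>0.004)&(z<0.022)&(u>235)&(u<350)&(v>130)&(v<275)
        r=cv2.minAreaRect(W[m][:,:2].astype(np.float32)); print("plate",m.sum(),cv2.boxPoints(r),r,np.median(W[m][:,2]))
        pr=(u>385)&(u<455)&(v>180)&(v<250); tr=(u>140)&(u<220)&(v>210)&(v<285)
        hk=(u>240)&(u<310)&(v>120)&(v<240)&(z>.13)&(z<.30)
    else:
        pr=(u>215)&(u<262)&(v>235)&(v<300); tr=(u>370)&(u<450)&(v>320)&(v<405); hk=(u>270)&(u<345)&(v>245)&(v<310)&(z>.14)&(z<.3)
    for nm,q in (("pan",pr),("tray",tr)):
        g=W[q&(z>.115)&(z<.18)]; print(n,nm,"grip",len(g),g.min(0),g.max(0),np.median(g,0))
        b=q&(z>.04)&(z<.11); P=W[b]; print(" bail",len(P), P.mean(0), P.min(0),P.max(0))
        if len(P)>5:
            d=np.linalg.svd(P[:,:2]-P[:,:2].mean(0))[2][0]; print(" dir",d,np.degrees(np.arctan2(d[1],d[0])))
        l=q&(z>.002)&(z<.03)&(sat<40); print(" low",l.sum(),cv2.minEnclosingCircle(W[l][:,:2].astype(np.float32)))
    H=W[hk]; print("hook",len(H)); 
    for k in range(0,len(H),max(1,len(H)//25)): print(H[k].round(3),np.argwhere(hk)[k])
```

```text
plate 6660 [[ 0.41612053 -0.01872908]
 [ 0.7109829  -0.10601781]
 [ 0.7535007   0.03760774]
 [ 0.4586383   0.12489648]] ((0.5848106145858765, 0.009439334273338318), (0.14978672564029694, 0.30751118063926697), 73.50955200195312) 0.013145839818617146
top pan grip 148 [ 0.52953612 -0.29001065  0.11501555] [ 0.54952781 -0.26546682  0.16262561] [ 0.53696577 -0.27566698  0.15738579]
 bail 146 [ 0.53329167 -0.26415371  0.08480622] [ 0.51642498 -0.32715702  0.04074247] [ 0.55955338 -0.22768096  0.10975415]
 dir [-0.37755261  0.92598814] 112.18216770813694
 low 2207 ((0.5389973521232605, -0.2806696891784668), 0.06695995479822159)
top tray grip 133 [0.46724754 0.25619976 0.12311002] [0.48599685 0.28035747 0.16188787] [0.47491885 0.26357708 0.15685607]
 bail 123 [0.46303007 0.23787523 0.08670252] [0.45223795 0.21845616 0.04012957] [0.47694631 0.26407828 0.10996787]
 dir [-0.4026988  -0.91533255] -113.74700245877555
 low 2365 ((0.4759112596511841, 0.26955607533454895), 0.08378539234399796)
hook 1547
[0.644 0.066 0.283] [121 249]
[0.646 0.067 0.277] [122 249]
[0.646 0.068 0.272] [123 249]
[0.645 
[... 1524 characters left out ...]
 [258 288]
[0.597 0.016 0.274] [260 288]
[0.597 0.005 0.261] [263 285]
[0.595 0.012 0.255] [266 288]
[0.642 0.052 0.295] [269 282]
[0.661 0.043 0.294] [272 272]
[0.66  0.054 0.295] [274 276]
[0.656 0.061 0.291] [276 280]
[0.668 0.06  0.293] [278 275]
[0.493 0.049 0.178] [279 334]
[0.598 0.011 0.215] [281 288]
[0.655 0.066 0.276] [283 283]
[0.671 0.058 0.275] [285 274]
[0.598 0.01  0.201] [286 288]
[0.522 0.039 0.167] [287 322]
[0.678 0.06  0.272] [289 272]
[0.599 0.014 0.192] [290 289]
[0.668 0.061 0.258] [292 277]
[0.562 0.027 0.167] [293 306]
[0.599 0.012 0.177] [295 289]
[0.67  0.055 0.243] [297 275]
[0.675 0.055 0.236] [301 273]
[0.657 0.06  0.219] [304 282]
[0.67  0.055 0.213] [308 276]
```

```bash
python3 -m inch '[[-1,-42,0,-45,0],[-1,-42,0,-45,0],[-1,-42,0,-45,0],[-1,-42,0,-45,0],[-1,-30,-51,0,0]]' 20; python3 -m inch '[[-1,-30,-51,0,0],[-1,-30,-51,0,0],[-1,-30,-51,0,0],[-1,-30,-51,0,0],[-1,-30,-51,0,0]]'
```

```text
time: 0.72
position: [0.3568, 0.5237, 0.4]
tool_rot: [-0.419, -3.11, 0.017]
ft_force: [1.3, -0.3, 0.0]
grip_width: 0.518
time: 1.35
position: [0.4365, 0.2287, 0.4003]
tool_rot: [-0.42, -3.109, 0.02]
ft_force: [0.2, 0.8, -0.6]
grip_width: 0.018
```

```bash
cat >> h.py <<'E'
from scipy.spatial.transform import Rotation as Ro
rest=np.array([.5141,.0304,.165]); th=np.radians(-16.5)
F=np.array([[np.cos(th),np.sin(th),0],[-np.sin(th),np.cos(th),0],[0,0,1]])  # world->hook
def st():
    s=ctrl.get_state(); R=Ro.from_rotvec(s["tool_rot"]).as_matrix()
    print("t",round(s["time"],2),"hookframe mm",(F@(s["position"]-rest)*1e3).round(1),"tooly deg",np.degrees(np.arctan2(R[1,1],R[0,1])).round(1),"tilt",R[:,2].round(3),"ft",(F@s["ft_force"]).round(2),"gw",round(s["grip_width"],3)); return s,R
E
python3 -m inch '[[-1,-27,-52,0,0],[-1,-27,-52,0,0],[-1,-27,-52,0,0],[-1,-27,-52,0,0],[-1,-27,-52,0,0]]'; python3 -m inch '[[-1,0,0,0,0]]' >/dev/null
python3 - <<'E'
from h import *
st()
i=ctrl.get_image("wrist"); cv2.imwrite("pics/w1.png",i["color"][...,::-1])
E
```

```text
time: 1.98
position: [0.4975, -0.0681, 0.402]
tool_rot: [-0.419, -3.108, 0.019]
ft_force: [0.0, -0.4, 0.1]
grip_width: 0.003
t 2.1 hookframe mm [  13.3 -105.1  237. ] tooly deg 74.0 tilt [-0.007 -0.013 -1.   ] ft [-0.96  0.72 -0.08] gw 0.009
```

```bash
python3 -m inch '[[-1,1,0,55,0],[-1,1,0,55,0],[-1,1,0,55,0],[-1,1,0,50,0],[-1,1,0,35,0]]'; python3 -m inch '[[-1,0,5,0,0],[-1,0,10,0,0],[-1,0,10,0,0],[-1,0,10,0,0],[-1,0,8,0,0]]'
python3 - <<'E'
from h import *
st()
E
```

```text
time: 2.78
position: [0.4924, -0.0621, 0.1463]
tool_rot: [-0.408, -3.114, 0.011]
ft_force: [-0.5, -0.0, 0.2]
grip_width: 0.003
time: 3.4
position: [0.5052, -0.0133, 0.1484]
tool_rot: [0.399, 3.115, -0.007]
ft_force: [0.0, -0.6, -0.2]
grip_width: 0.006
t 3.4 hookframe mm [  3.9 -44.4 -16.6] tooly deg 75.4 tilt [ 0.    -0.005 -1.   ] ft [ 0.19 -0.57 -0.23] gw 0.006
```

```bash
python3 -m inch '[[-1,0,6,0,0],[-1,0,6,0,0],[-1,0,6,0,0],[-1,0,6,0,0],[-1,0,6,0,0]]'; python3 -m inch '[[-1,0,5,0,0],[-1,0,5,0,0],[-1,0,0,0,0],[-1,0,0,0,0],[-1,0,0,0,0]]'; python3 -m inch '[[-1,0,0,0,0],[-1,0,0,0,0],[-1,0,0,0,0],[-1,0,0,0,0],[-1,0,0,0,0]]';python3 -m inch '[[-1,0,0,0,0],[-1,0,0,0,0],[-1,0,0,0,0],[-1,0,0,0,0],[-1,0,0,0,0]]'
python3 - <<'E'
from h import *
st()
for k in range(3):
    i=ctrl.get_image("scene"); W=cloud(i); v,u=np.mgrid[:480,:640]
    L=(W-rest)@F.T
    m=(abs(L[...,0]+5)<35)&(L[...,0]<-16)&(abs(L[...,1])<70)&(L[...,2]>-14)&(L[...,2]<.03)&(L[...,2]>-.012)
    print(m.sum(),np.median(L[m],0) if m.sum() else "")
cv2.imwrite("pics/s2.png",cv2.resize(i["color"][200:360,210:410,::-1],None,fx=3.5,fy=3.5))
E
```

```text
time: 4.03
position: [0.5135, 0.0174, 0.1487]
tool_rot: [0.4, 3.115, -0.007]
ft_force: [-0.7, -0.2, -0.8]
grip_width: 0.005
time: 4.65
position: [0.5161, 0.0278, 0.1485]
tool_rot: [0.4, 3.115, -0.008]
ft_force: [-0.3, -0.0, 0.3]
grip_width: 0.0
time: 5.28
position: [0.516, 0.0274, 0.1485]
tool_rot: [0.401, 3.115, -0.008]
ft_force: [0.1, 0.0, 0.5]
grip_width: 0.006
time: 5.9
position: [0.5161, 0.0274, 0.1485]
tool_rot: [0.401, 3.115, -0.008]
ft_force: [0.4, -0.5, 0.2]
grip_width: 0.007
t 5.9 hookframe mm [  2.7  -2.3 -16.5] tooly deg 75.3 tilt [ 0.    -0.005 -1.   ] ft [ 0.51 -0.38  0.19] gw 0.007
0 
0 
0
```

View pics/s2.png

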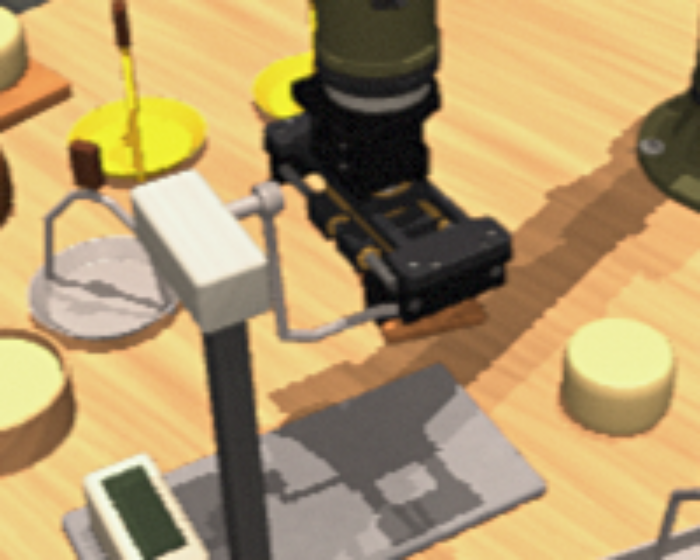

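The crop shows the hook's bar ending against the finger's +y side (crop ~(390,312)), leaning on it at rest. I'll retreat slowly now.

```bash
python3 -m inch '[[-1,0,-2,0,0],[-1,0,-2,0,0],[-1,0,-2,0,0],[-1,0,-2,0,0],[-1,0,-2,0,0]]'; python3 -m inch '[[-1,0,-2,0,0],[-1,0,-2,0,0],[-1,0,-2,0,0],[-1,0,-2,0,0],[-1,0,-2,0,0]]';python3 -m inch '[[-1,0,-2,0,0],[-1,0,-2,0,0],[-1,0,-2,0,0],[-1,0,-2,0,0],[-1,0,-2,0,0]]';  python3 - <<'E'
from h import *
st()
for k in range(4):
    i=ctrl.get_image("scene"); L=(cloud(i)-rest)@F.T
    m=(L[...,0]>.065)&(L[...,0]<.105)&(abs(L[...,1])<.045)&(L[...,2]>-.02)&(L[...,2]<.1)
    P=L[m]; a=np.polyfit(P[:,2],P[:,1],1); print(m.sum(),"angle",-a[0], "y at seat",a[1])
E
```

```text
time: 6.68
position: [0.5134, 0.0171, 0.1486]
tool_rot: [0.401, 3.115, -0.008]
ft_force: [-0.2, -0.2, -0.5]
grip_width: 0.007
time: 7.3
position: [0.5107, 0.0067, 0.1486]
tool_rot: [0.401, 3.115, -0.008]
ft_force: [0.2, -0.9, -0.7]
grip_width: 0.004
time: 7.92
position: [0.508, -0.0037, 0.1487]
tool_rot: [0.401, 3.115, -0.008]
ft_force: [0.0, -0.6, -0.8]
grip_width: 0.003
t 7.92 hookframe mm [  3.8 -34.4 -16.3] tooly deg 75.3 tilt [ 0.001 -0.005 -1.   ] ft [ 0.17 -0.54 -0.75] gw 0.003
121 angle -0.0001328468100548374 y at seat 0.002094442569572453
125 angle -0.008753055263349243 y at seat 0.0013282825414099536
126 angle -0.012367297265013687 y at seat 0.000661401558259648
127 angle -0.013250685491978572 y at seat 0.0005052330295939976
```

```bash
python3 -m inch '[[-1,0,-15,0,0],[-1,0,-40,0,0],[-1,0,-5,-50,0],[0,0,0,-55,0],[1,-30,-50,-5,-0.13]]'; python3 -m inch '[[1,-30,-50,0,-0.13],[1,-25,-50,0,-0.13],[1,0,0,0,-0.13],[1,0,0,0,-0.13],[1,0,0,0,0]]';  python3 - <<'E'
from h import *
s,R=st(); print(s["joint_positions"].round(2))
d=R.T@(np.array([.539,-.2775,.124])-s["position"])*1e3; print("to go tool mm",d.round(1))
i=ctrl.get_image("scene"); L=(cloud(i)-rest)@F.T
m=(L[...,0]>.065)&(L[...,0]<.105)&(abs(L[...,1])<.045)&(L[...,2]>-.02)&(L[...,2]<.1)
P=L[m]; a=np.polyfit(P[:,2],P[:,1],1); print("angle",-a[0])
w=ctrl.get_image("wrist"); cv2.imwrite("pics/w3.png",w["color"][...,::-1])
E
```

```text
time: 8.75
position: [0.5069, -0.1195, 0.2612]
tool_rot: [-0.183, -3.134, 0.007]
ft_force: [1.2, -1.5, -1.4]
grip_width: 0.153
time: 9.38
position: [0.5541, -0.2359, 0.2626]
tool_rot: [0.633, -3.073, 0.015]
ft_force: [-0.1, 0.4, 0.2]
grip_width: 0.718
t 9.38 hookframe mm [ 114.  -243.9   97.6] tooly deg 113.3 tilt [-0.002 -0.01  -1.   ] ft [-0.17  0.34  0.16] gw 0.718
[-0.24  0.23  0.71  1.54 -0.14  1.42  2.45]
to go tool mm [ 29.5 -31.1 139.1]
angle -0.02112253959134874
```

View pics/w3.png

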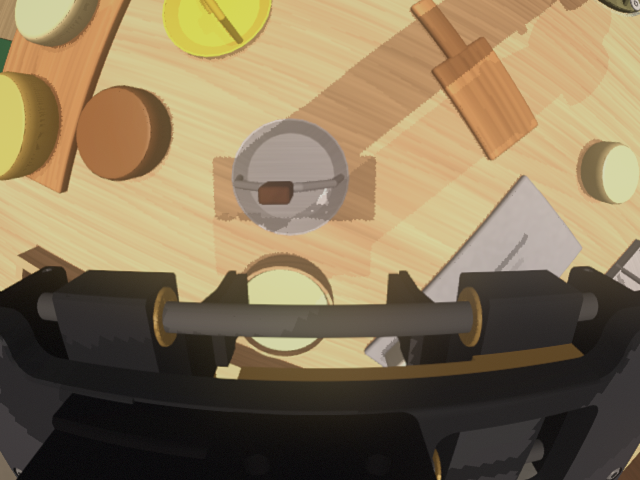

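The wrist view shows the pan at (290,177) with its bail almost parallel to the jaws, and the grip at (275,192). The hook is still straight.

```bash
python3 -m inch '[[1,15,-16,0,0],[1,15,-15,0,0],[1,0,0,30,0],[1,0,0,30,0],[1,0,0,0,0]]';  python3 - <<'E'
from h import *
s,R=st()
d=R.T@(np.array([.539,-.2775,.124])-s["position"])*1e3; print("to go tool mm",d.round(1))
w=ctrl.get_image("wrist"); cv2.imwrite("pics/w4.png",w["color"][...,::-1])
for n in ("top","scene"):
    i=ctrl.get_image(n); W=cloud(i); c=i["color"].astype(int)
    m=(abs(W[...,0]-.539)<.02)&(abs(W[...,1]+.2775)<.022)&(W[...,2]>.125)&(W[...,2]<.165)&(c[...,0]>c[...,2]+15)
    if m.sum(): print(n,m.sum(),W[m].min(0),W[m].max(0))
E
```

```text
time: 10.1
position: [0.5388, -0.2759, 0.2035]
tool_rot: [0.624, -3.079, 0.014]
ft_force: [-0.9, 0.3, 0.6]
grip_width: 0.998
t 10.1 hookframe mm [ 110.6 -286.6   38.5] tooly deg 112.9 tilt [ 0.002 -0.009 -1.   ] ft [-0.94 -0.01  0.6 ] gw 0.998
to go tool mm [ 0.3 -0.9 79.5]
scene 111 [ 0.5282166  -0.2906755   0.12563016] [ 0.55042088 -0.26356421  0.15991631]
```

View pics/w4.png

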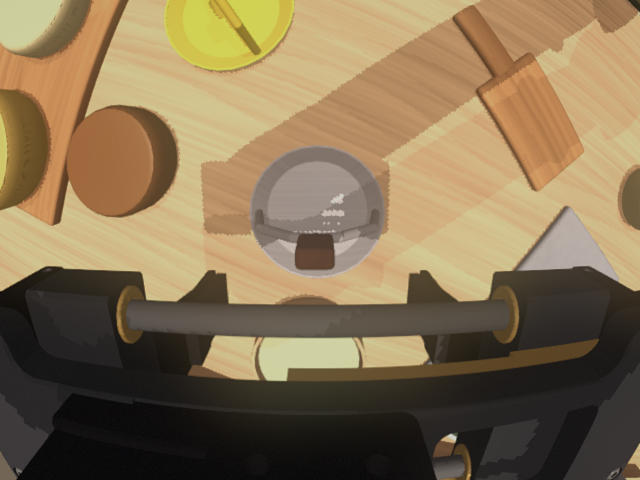

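The grip is at (315,250), centred between the fingers at (210,..) and (425,..), with the bail level and parallel to the jaws. Going down to grasp, then lifting.

```bash
python3 -m inch '[[1,0,-1,40,0],[1,0,0,30,0],[1,0,0,10,0],[-1,0,0,0,0],[-1,0,0,0,0]]' 30; python3 -m inch '[[-1,0,0,0,0],[-1,0,0,0,0],[-1,0,0,0,0],[-1,0,0,0,0],[-1,0,0,-15,0]]'; python3 -m inch '[[-1,0,0,-30,0],[-1,0,0,-30,0],[-1,0,0,-30,0],[-1,0,0,0,0],[-1,0,0,0,0]]'
python3 - <<'E'
from h import *
st()
E
```

```text
time: 10.88
position: [0.5478, -0.2803, 0.1336]
tool_rot: [-0.624, 3.061, -0.029]
ft_force: [0.5, -0.9, 1.0]
grip_width: 0.852
time: 11.5
position: [0.5477, -0.2797, 0.1504]
tool_rot: [-0.624, 3.06, -0.029]
ft_force: [-0.2, 0.1, -0.7]
grip_width: 0.289
time: 12.12
position: [0.5446, -0.2786, 0.2439]
tool_rot: [-0.623, 3.062, -0.029]
ft_force: [0.1, -0.1, -3.2]
grip_width: 0.266
t 12.12 hookframe mm [ 117.  -287.6   78.9] tooly deg 113.0 tilt [ 0.02  -0.015 -1.   ] ft [ 0.1  -0.05 -3.22] gw 0.266
```

Run:
```python
from h import *
s,R=st(); print(s["joint_positions"].round(2))
p=s["position"]
for n in ("scene","top"):
    i=ctrl.get_image(n); W=cloud(i); c=i["color"].astype(int); D=W-p
    sat=c.max(-1)-c.min(-1)
    m=(abs(D[...,0])<.11)&(abs(D[...,1])<.11)&(D[...,2]>-.16)&(D[...,2]<-.085)&(sat<45)
    pts=W[m]; print(n,"pan pts",m.sum())
    if m.sum()>50:
        print(" zrange",pts[:,2].min(),pts[:,2].max(), "circle",cv2.minEnclosingCircle(pts[:,:2].astype(np.float32)))
        top=pts; A=np.c_[pts[:,:2]-p[:2],np.ones(len(pts))]
        lo=pts[pts[:,2]<np.percentile(pts[:,2],80)]; co=np.linalg.lstsq(np.c_[lo[:,:2],np.ones(len(lo))],lo[:,2],rcond=None)[0]; print(" plane slope",co[:2])
    b=(abs(D[...,0])<.06)&(abs(D[...,1])<.06)&(D[...,2]>-.085)&(D[...,2]<-.03)
    print(" bail",b.sum(),W[b].mean(0) if b.sum() else "")
    if n=="scene": cv2.imwrite("pics/s5.png",cv2.resize(i["color"][150:330,160:360,::-1],None,fx=3,fy=3))
```

```text
t 12.12 hookframe mm [ 117.  -287.6   78.9] tooly deg 113.0 tilt [ 0.02  -0.015 -1.   ] ft [ 0.1  -0.05 -3.22] gw 0.266
[-0.18  0.25  0.73  1.57 -0.16  1.37  2.53]
scene pan pts 894
 zrange 0.09100457863516047 0.15864623822274632 circle ((0.5400341749191284, -0.2797943353652954), 0.06796333938837051)
 plane slope [-0.00898    -0.02155467]
 bail 140 [ 0.53703319 -0.27424335  0.18744608]
top pan pts 272
 zrange 0.09553526507718818 0.11697735783959373 circle ((0.5487229228019714, -0.22625422477722168), 0.03616354987025261)
 plane slope [0.15508157 0.57039574]
 bail 0
```

View pics/s5.png

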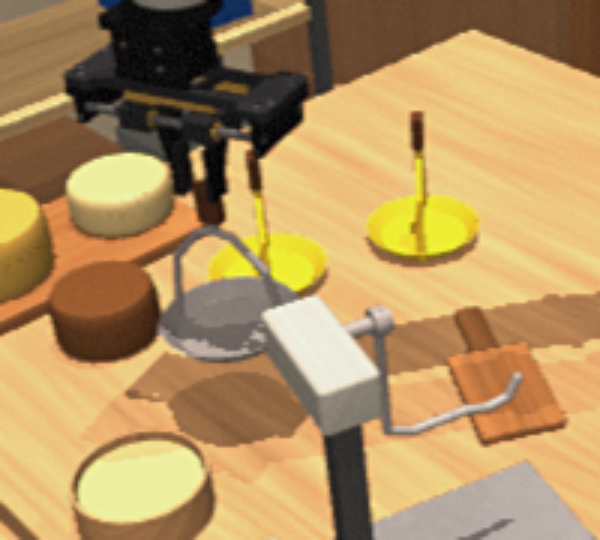

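The crop shows the pan lifted and roughly level, held at the top of the grip. The hook is hanging straight.

Run:
```python
from h import *
s,R=st(); p=s["position"]
for n in ("scene","scene"):
    i=ctrl.get_image(n); W=cloud(i); c=i["color"].astype(int); D=W-p; sat=c.max(-1)-c.min(-1); v,u=np.mgrid[:480,:640]
    box=(u>208)&(u<262)&(v>195)&(v<275)&(abs(D[...,0])<.08)&(abs(D[...,1])<.08)
    br=box&(c[...,0]>c[...,2]+15)&(c[...,0]<140)&(D[...,2]>-.06); g=W[br]
    print("grip",br.sum(),np.percentile(g,[2,50,98],axis=0).round(4))
    ba=box&(D[...,2]<-.03)&(D[...,2]>-.085); print("bail zmax",W[box&(sat<45)&(D[...,2]<-.02)][:,2].max(), "pan z pct",np.percentile(W[box&(sat<45)&(D[...,2]<-.085)][:,2],[2,20,50,80,98]).round(4))
    B=W[box&(sat<45)&(D[...,2]<-.04)&(D[...,2]>-.1)]; print("bail xy fit",len(B),B.mean(0),np.degrees(np.arctan2(*np.linalg.svd(B[:,:2]-B[:,:2].mean(0))[2][0][::-1])))
```

```text
t 12.22 hookframe mm [ 116.9 -287.8   78.7] tooly deg 113.0 tilt [ 0.02  -0.015 -1.   ] ft [-0.25  0.41 -2.24] gw 0.264
grip 177 [[ 0.5288 -0.2969  0.1922]
 [ 0.5432 -0.2784  0.2361]
 [ 0.5609 -0.2085  0.3243]]
bail zmax 0.2236613650715573 pan z pct [0.094  0.0962 0.0983 0.1063 0.1456]
bail xy fit 117 [ 0.53555767 -0.27193475  0.17895626] 113.5442421295259
grip 173 [[ 0.5284 -0.2948  0.1904]
 [ 0.5429 -0.2782  0.2381]
 [ 0.561  -0.2084  0.3238]]
bail zmax 0.22296103438088818 pan z pct [0.0941 0.0964 0.0984 0.1065 0.1455]
bail xy fit 114 [ 0.5357486  -0.27153834  0.17955957] 113.06565279185226
```

The pan sits about 17 mm low in the jaws, because the first lift row began before the fingers had closed fully. I'll set it down where it was and regrasp deeper.

```bash
python3 -m inch '[[-1,0,0,35,0],[-1,0,0,30,0],[-1,0,0,15,0],[-1,0,0,8,0],[-1,0,0,0,0]]'; python3 -m inch '[[-1,0,0,3,0],[0.1,0,0,0,0],[0.1,0,0,0,0],[0.1,0,0,0,0],[0.1,0,0,0,0]]'
python3 - <<'E'
from h import *
s,R=st(); print(s["joint_positions"].round(3)); 
i=ctrl.get_image("scene"); W=cloud(i); c=i["color"].astype(int); sat=c.max(-1)-c.min(-1); v,u=np.mgrid[:480,:640]
l=(u>205)&(u<262)&(v>250)&(v<310)&(W[...,2]>-.004)&(W[...,2]<.03)&(sat<40)&(abs(W[...,0]-.54)<.1)&(abs(W[...,1]+.28)<.1)
print(l.sum(),cv2.minEnclosingCircle(W[l][:,:2].astype(np.float32)),np.percentile(W[l][:,2],[5,50]))
d=R.T@(np.array([.5395,-.279,.122])-s["position"])*1e3; print("to go tool mm",d.round(1))
E
```

```text
time: 12.95
position: [0.5467, -0.2796, 0.1525]
tool_rot: [-0.623, 3.063, -0.028]
ft_force: [0.7, -0.4, -2.6]
grip_width: 0.263
time: 13.58
position: [0.5497, -0.2808, 0.1548]
tool_rot: [-0.622, 3.056, -0.033]
ft_force: [-1.0, -0.5, 0.7]
grip_width: 0.537
t 13.57 hookframe mm [ 122.5 -288.2  -10.2] tooly deg 113.0 tilt [ 0.027 -0.016 -1.   ] ft [-0.82 -0.76  0.67] gw 0.537
[-0.154  0.317  0.705  1.677 -0.218  1.196  2.573]
908 ((0.5372834205627441, -0.2789018154144287), 0.06910596787929535) [0.0023154  0.00565554]
to go tool mm [ 9.3  6.4 32.5]
```

```bash
python3 -m inch '[[0.1,9,6,0,0],[0.1,4,0,12,0],[0.1,2,0,12,0],[0.1,2,0,8,0],[0.1,0,0,0,0]]'
python3 - <<'E'
from h import *
s,R=st(); print(s["joint_positions"].round(3)); 
d=R.T@(np.array([.5385,-.279,.122])-s["position"])*1e3; print("to go tool mm",d.round(1))
E
```

```text
time: 14.25
position: [0.5301, -0.2824, 0.1188]
tool_rot: [-0.621, 3.058, -0.031]
ft_force: [0.5, -0.0, -0.4]
grip_width: 0.55
t 14.25 hookframe mm [ 104.2 -295.4  -46.2] tooly deg 113.0 tilt [ 0.025 -0.015 -1.   ] ft [ 0.47  0.12 -0.38] gw 0.55
[-0.145  0.315  0.7    1.756 -0.223  1.122  2.595]
to go tool mm [-9.1 -0.2 -3. ]
```

```bash
python3 -m inch '[[0.1,-8,0,-3,0],[-1,0,0,0,0],[-1,0,0,0,0],[-1,0,0,0,0],[-1,0,0,0,0]]' 40; python3 -m inch '[[-1,0,0,0,0],[-1,0,0,0,0],[-1,0,0,0,0],[-1,0,0,0,0],[-1,0,0,0,0]]'
python3 - <<'E'
from h import *
st()
E
```

```text
time: 14.88
position: [0.5391, -0.2787, 0.1232]
tool_rot: [-0.623, 3.056, -0.032]
ft_force: [-0.5, 1.1, 0.6]
grip_width: 0.272
time: 15.5
position: [0.539, -0.2787, 0.1232]
tool_rot: [-0.622, 3.056, -0.031]
ft_force: [-0.5, -0.4, 0.4]
grip_width: 0.274
t 15.5 hookframe mm [ 111.7 -289.3  -41.8] tooly deg 113.0 tilt [ 0.026 -0.015 -1.   ] ft [-0.39 -0.56  0.41] gw 0.274
```

```bash
python3 -m inch '[[-1,0,0,-15,0],[-1,0,0,-30,0],[-1,0,0,-30,0.1],[-1,0,0,-22,0.13],[-1,0,0,0,0.13]]'; python3 -m inch '[[-1,0,0,0,0.13],[-1,0,0,0,0.13],[-1,0,0,0,0.07],[-1,0,0,0,0],[-1,0,0,0,0]]'
python3 - <<'E'
from h import *
s,R=st(); p=s["position"]; print(s["joint_positions"].round(2))
i=ctrl.get_image("scene"); W=cloud(i); c=i["color"].astype(int); D=W-p; sat=c.max(-1)-c.min(-1)
box=(abs(D[...,0])<.08)&(abs(D[...,1])<.08)&(sat<45)
P=W[box&(D[...,2]<-.06)]; print("pan z",np.percentile(P[:,2],[2,20,50,80]).round(4),"circle",cv2.minEnclosingCircle(P[P[:,2]<np.percentile(P[:,2],90)][:,:2].astype(np.float32)))
E
```

```text
time: 16.12
position: [0.535, -0.2781, 0.2247]
tool_rot: [-0.046, 3.117, -0.026]
ft_force: [-0.4, -0.4, -3.4]
grip_width: 0.271
time: 16.75
position: [0.5344, -0.2791, 0.228]
tool_rot: [0.483, 3.075, -0.021]
ft_force: [0.1, -0.3, -2.8]
grip_width: 0.273
t 16.75 hookframe mm [ 107.4 -291.    63. ] tooly deg 72.1 tilt [ 0.026 -0.018 -0.999] ft [ 0.17 -0.29 -2.8 ] gw 0.273
[-0.26  0.24  0.83  1.62 -0.18  1.32  1.85]
pan z [0.1067 0.1088 0.1111 0.12  ] circle ((0.5355896353721619, -0.2807248532772064), 0.06586407870054245)
```

```bash
python3 -m inch '[[-1,15,16,0,0],[-1,26,28,0,0],[-1,26,28,0,0],[-1,26,28,0,0],[-1,26,28,0,0]]'; python3 -m inch '[[-1,26,28,0,-0.02],[-1,18,22,0,0],[-1,0,0,0,0],[-1,0,0,0,0],[-1,0,0,0,0]]'
python3 - <<'E'
from h import *
s,R=st(); print(s["joint_positions"].round(2))
E
```

```text
time: 17.42
position: [0.4583, -0.121, 0.2231]
tool_rot: [0.489, 3.073, -0.027]
ft_force: [-0.6, 0.7, -1.7]
grip_width: 0.275
time: 18.05
position: [0.4298, -0.0578, 0.2219]
tool_rot: [0.45, 3.076, -0.024]
ft_force: [-0.6, 0.4, -2.7]
grip_width: 0.269
t 18.05 hookframe mm [ -55.7 -108.5   56.9] tooly deg 73.3 tilt [ 0.03  -0.02  -0.999] ft [-0.67  0.21 -2.71] gw 0.269
[-0.58 -0.23  0.56  1.99  0.15  1.32  1.21]
```

```bash
python3 -m inch '[[-1,0,15,0,0],[-1,0,25,0,0],[-1,0,25,0,0],[-1,0,25,0,0],[-1,0,15,0,0]]'; python3 -m inch '[[-1,0,3,0,0],[-1,0,0,0,0],[-1,0,0,0,0]]'
python3 - <<'E'
from h import *
s,R=st(); print(s["joint_positions"].round(2)); p=s["position"]
i=ctrl.get_image("scene"); L=(cloud(i)-rest)@F.T
m=(L[...,0]>.065)&(L[...,0]<.105)&(abs(L[...,1])<.045)&(L[...,2]>-.02)&(L[...,2]<.1)
P=L[m]; a=np.polyfit(P[:,2],P[:,1],1); print("hook angle",-a[0],a[1])
cv2.imwrite("pics/s6.png",cv2.resize(i["color"][200:360,220:420,::-1],None,fx=3.5,fy=3.5))
E
```

```text
time: 18.68
position: [0.463, 0.0462, 0.2206]
tool_rot: [0.459, 3.075, -0.023]
ft_force: [-0.1, -0.9, -3.2]
grip_width: 0.268
time: 19.05
position: [0.464, 0.0487, 0.2201]
tool_rot: [0.459, 3.076, -0.026]
ft_force: [0.2, 0.1, -3.2]
grip_width: 0.27
t 19.05 hookframe mm [-53.3   3.3  55.1] tooly deg 73.0 tilt [ 0.029 -0.021 -0.999] ft [ 0.15  0.2  -3.2 ] gw 0.27
[-0.67 -0.12  0.45  1.92  0.08  1.3   1.04]
hook angle 0.0035305812965490016 0.0023051480293374412
```

View pics/s6.png

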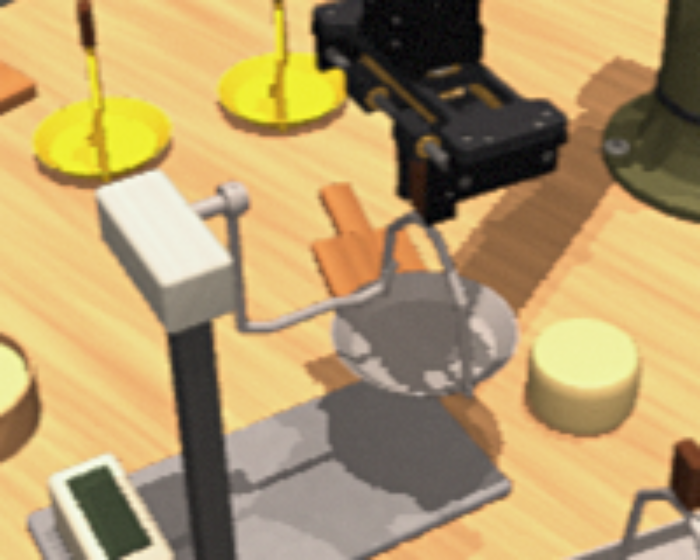

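The crop shows the bail's crown (415,217) in front of and above the hook tip (~(388,262)), with the pan below the bar. I'll check the numbers by depth.

Run:
```python
from h import *
i=ctrl.get_image("scene"); L=(cloud(i)-rest)@F.T*1e3; c=i["color"].astype(int); sat=c.max(-1)-c.min(-1)
x,y,z=L[...,0],L[...,1],L[...,2]
b=(abs(x+53)<16)&(abs(y-3)<60)&(sat<45)
cr=b&(z>22)&(z<50); print("crown zone",cr.sum()); 
for k in L[cr][::3]: print(k.round(0))
g=b&(z>-35)&(z<10); print("legs",[ (len(q),q.mean(0).round(1)) for q in (L[g&(y<-15)],L[g&(y>15)])])
t=(x>-40)&(x<60)&(abs(y)<14)&(z>-12)&(z<40)&(sat<60)
for k in range(-40,60,10):
    q=L[t&(x>=k)&(x<k+10)]; print(k,len(q),q.mean(0).round(1) if len(q) else "",q[:,2].max().round(1) if len(q) else "")
pn=(abs(x+53)<75)&(abs(y)<75)&(z<-60)&(z>-90)&(sat<45); print("pan z",np.percentile(L[pn][:,2],[2,20,50]),cv2.minEnclosingCircle(L[pn][:,:2].astype(np.float32)))
```

```text
crown zone 60
[-52. -13.  42.]
[-51. -12.  40.]
[-49. -22.  32.]
[-48.  -8.  41.]
[-49. -27.  25.]
[-50. -15.  33.]
[-47.   4.  46.]
[-49.   1.  41.]
[-50.  12.  44.]
[-52.  13.  42.]
[-51.  19.  43.]
[-51.  15.  35.]
[-48.  24.  38.]
[-50.  25.  35.]
[-52.  27.  33.]
[-54.  28.  30.]
[-54.  28.  27.]
[-49.  31.  26.]
[-49.  31.  23.]
[-48.  37.  24.]
legs [(23, array([-49.1, -45.1, -11. ])), (57, array([-49.9,  54.1, -12. ]))]
-40 0  
-30 21 [-24.7   1.3  10.5] 19.7
-20 18 [-15.6   1.2   1.1] 7.9
-10 14 [-4.8  1.8 -0.9] 1.2
0 13 [ 4.8  2.  -0.6] 3.1
10 14 [15.6  1.5  2.5] 5.8
20 12 [25.3  1.8  3.5] 6.1
30 11 [34.7  2.2  3.7] 5.4
40 14 [44.2  1.6  3. ] 5.3
50 13 [55.3  2.5  4.2] 7.8
pan z [-66.6511258  -64.79269873 -63.60897539] ((-53.004730224609375, 6.011685371398926), 59.3013916015625)
```

```bash
python3 -m inch '[[-1,-8,-1,0,0],[-1,-12,-1,0,0],[-1,-12,-1,0,0],[-1,-12,-1,0,0],[-1,-6,0,0,0]]'; python3 -m inch '[[-1,0,0,0,0],[-1,0,0,0,0]]'
python3 - <<'E'
from h import *
st()
i=ctrl.get_image("scene"); L=(cloud(i)-rest)@F.T*1e3; c=i["color"].astype(int); sat=c.max(-1)-c.min(-1)
x,y,z=L[...,0],L[...,1],L[...,2]
b=(abs(x)<18)&(abs(y)<60)&(sat<45)
g=b&(z>-35)&(z<10); print("legs",[ (len(q),q.mean(0).round(1)) for q in (L[g&(y<-25)],L[g&(y>25)])])
cr=b&(abs(y)<12)&(z>22)&(z<60); print(cr.sum(),L[cr].mean(0).round(1),L[cr].max(0))
E
```

```text
time: 19.77
position: [0.5144, 0.0276, 0.2224]
tool_rot: [0.462, 3.074, -0.025]
ft_force: [-0.3, -0.3, -2.1]
grip_width: 0.271
time: 20.02
position: [0.5145, 0.0276, 0.222]
tool_rot: [0.462, 3.074, -0.027]
ft_force: [0.6, 0.0, -3.2]
grip_width: 0.28
t 20.02 hookframe mm [ 1.2 -2.6 57. ] tooly deg 72.9 tilt [ 0.03  -0.022 -0.999] ft [ 0.57  0.18 -3.18] gw 0.28
legs [(30, array([  5.1, -50.9, -12.7])), (62, array([  4.3,  48.1, -12.6]))]
17 [ 5.3  1.3 46.1] [ 8.40254068 11.44182793 57.06323909]
```

```bash
python3 -m inch '[[-1,4,1,0,0],[-1,0,0,12,0],[-1,0,0,12,0],[-1,0,0,8,0],[-1,0,0,0,0]]'; python3 -m inch '[[-1,0,0,3,0],[-1,0,0,0,0]]'
python3 - <<'E'
from h import *
st()
E
```

```text
time: 20.7
position: [0.5103, 0.0297, 0.1868]
tool_rot: [0.461, 3.076, -0.026]
ft_force: [0.7, -0.3, -2.2]
grip_width: 0.274
time: 20.95
position: [0.5108, 0.0296, 0.1839]
tool_rot: [0.461, 3.076, -0.026]
ft_force: [0.2, 0.3, -1.6]
grip_width: 0.273
t 20.95 hookframe mm [-2.9 -1.7 18.9] tooly deg 72.9 tilt [ 0.029 -0.021 -0.999] ft [ 0.12  0.3  -1.56] gw 0.273
```

```bash
python3 -m inch '[[-1,0,0,1.5,0],[-1,0,0,0,0]]'
python3 - <<'E'
from h import *
st()
for k in range(2):
  i=ctrl.get_image("scene"); L=(cloud(i)-rest)@F.T*1e3
m=(L[...,0]>65)&(L[...,0]<105)&(abs(L[...,1])<45)&(L[...,2]>-20)&(L[...,2]<100)
P=L[m]; print("hook angle",-np.polyfit(P[:,2],P[:,1],1)[0])
cv2.imwrite("pics/s7.png",cv2.resize(i["color"][200:360,220:420,::-1],None,fx=3.5,fy=3.5)); st()
E
```

```text
time: 21.2
position: [0.5114, 0.0299, 0.1835]
tool_rot: [0.46, 3.075, -0.024]
ft_force: [-1.6, 0.3, -1.9]
grip_width: 0.27
t 21.2 hookframe mm [-2.5 -1.3 18.5] tooly deg 73.0 tilt [ 0.03  -0.02  -0.999] ft [-1.59 -0.16 -1.92] gw 0.27
hook angle -7.023236750142121e-05
t 21.3 hookframe mm [-2.4 -1.4 18.4] tooly deg 73.0 tilt [ 0.03  -0.02  -0.999] ft [-0.55 -0.21  0.12] gw 0.271
```

View pics/s7.png

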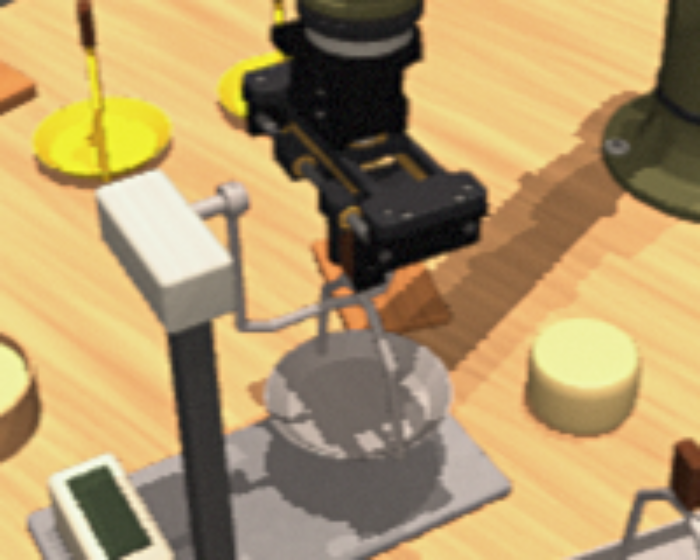

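The crop shows the bail's crown on the hook's seat (~(350,292)) with the pan level beneath. The wrist force has fallen to about zero, so I'll release gently.

```bash
python3 -m inch '[[-1,0,0,0,0],[-1,0,0,0,0],[-0.4,0,0,0,0],[-0.3,0,0,0,0],[-0.1,0,0,0,0]]' 3; python3 -m inch '[[0.1,0,0,0,0],[0.1,0,0,0,0],[0.1,0,0,0,0],[0.1,0,0,0,0],[0.1,0,0,0,0]]'
python3 - <<'E'
from h import *
st()
for k in range(4):
  i=ctrl.get_image("scene"); L=(cloud(i)-rest)@F.T*1e3
  m=(L[...,0]>65)&(L[...,0]<105)&(abs(L[...,1])<45)&(L[...,2]>-20)&(L[...,2]<100)
  P=L[m]; c=i["color"].astype(int); sat=c.max(-1)-c.min(-1)
  pn=(abs(L[...,0])<72)&(abs(L[...,1])<75)&(L[...,2]<-85)&(L[...,2]>-115)&(sat<45)
  print("hook angle",-np.polyfit(P[:,2],P[:,1],1)[0],"pan",np.percentile(L[pn][:,2],[2,50]).round(1),cv2.minEnclosingCircle(L[pn][:,:2].astype(np.float32)))
E
```

```text
time: 21.92
position: [0.5124, 0.0296, 0.1842]
tool_rot: [0.46, 3.072, -0.024]
ft_force: [-0.3, -0.6, 0.0]
grip_width: 0.393
time: 22.55
position: [0.5125, 0.0296, 0.1843]
tool_rot: [0.46, 3.072, -0.024]
ft_force: [-0.5, -0.2, -0.4]
grip_width: 0.551
t 22.55 hookframe mm [-1.3 -1.2 19.3] tooly deg 72.9 tilt [ 0.033 -0.02  -0.999] ft [-0.38 -0.34 -0.37] gw 0.551
hook angle -0.01750427717919369 pan [-103.1  -99.4] ((-2.143848180770874, -2.7630627155303955), 66.11380004882812)
hook angle -0.01101304340404229 pan [-103.3  -99.3] ((-2.438025712966919, -2.248826503753662), 66.31038665771484)
hook angle -0.010043921902477286 pan [-103.4  -99.3] ((-1.3574522733688354, -1.0150928497314453), 65.42456817626953)
hook angle -0.0010668705799603791 pan [-103.3  -99.3] ((-1.810798168182373, -1.9419113397598267), 66.44609069824219)
```

Released and stable. Retreating straight up.

```bash
python3 -m inch '[[0.1,0,0,-8,0],[0.1,0,0,-15,0],[0.1,0,0,-30,0],[0.1,0,0,-40,0],[0.1,0,0,-40,0]]'; python3 -m inch '[[0.1,0,0,0,0],[0.1,0,0,0,0],[0.1,0,0,0,0],[0.1,0,0,0,0],[0.1,0,0,0,0]]'; python3 -m inch '[[0.1,0,0,0,0],[0.1,0,0,0,0],[0.1,0,0,0,0],[0.1,0,0,0,0],[0.1,0,0,0,0]]';python3 - <<'E'
from h import *
st()
for k in range(4):
  i=ctrl.get_image("scene"); L=(cloud(i)-rest)@F.T*1e3
  m=(L[...,0]>65)&(L[...,0]<105)&(abs(L[...,1])<45)&(L[...,2]>-20)&(L[...,2]<100)
  P=L[m]; c=i["color"].astype(int); sat=c.max(-1)-c.min(-1)
  pn=(abs(L[...,0])<72)&(abs(L[...,1])<75)&(L[...,2]<-85)&(L[...,2]>-115)&(sat<45)
  g=(abs(L[...,0])<20)&(abs(L[...,1])<25)&(L[...,2]>15)&(L[...,2]<70)&(c[...,0]>c[...,2]+15)
  print("hook angle",-np.polyfit(P[:,2],P[:,1],1)[0],"pan",np.percentile(L[pn][:,2],[2,50]).round(1),cv2.minEnclosingCircle(L[pn][:,:2].astype(np.float32)),"grip",np.percentile(L[g],[3,97],axis=0).round(1).tolist())
cv2.imwrite("pics/s8.png",cv2.resize(i["color"][180:420,220:460,::-1],None,fx=2.4,fy=2.4))
E
```

```text
time: 23.38
position: [0.5067, 0.0321, 0.322]
tool_rot: [0.461, 3.075, -0.026]
ft_force: [0.2, 0.7, 0.1]
grip_width: 0.55
time: 24.0
position: [0.5073, 0.032, 0.325]
tool_rot: [0.461, 3.071, -0.023]
ft_force: [0.0, 0.6, -0.0]
grip_width: 0.55
time: 24.62
position: [0.5071, 0.032, 0.3243]
tool_rot: [0.461, 3.072, -0.024]
ft_force: [0.3, -0.6, 0.3]
grip_width: 0.548
t 24.62 hookframe mm [ -7.2  -0.5 159.3] tooly deg 72.9 tilt [ 0.033 -0.02  -0.999] ft [ 0.43 -0.52  0.33] gw 0.548
hook angle 0.010533353925924846 pan [-103.9  -99.2] ((-2.1198623180389404, -0.05008837953209877), 66.65335083007812) grip [[-7.3, -12.3, 19.3], [5.8, 10.7, 54.2]]
hook angle 0.003040505094374794 pan [-103.7  -99.1] ((-1.4424419403076172, -0.12696431577205658), 65.68351745605469) grip [[-7.3, -12.0, 18.7], [5.6, 10.7, 53.9]]
hook angle 0.0005495469232316829 pan [-103.8  -99.2] ((-0.9485200643539429, -0.4066222608089447), 65.66312408447266) grip [[-7.5, -11.8, 17.6], [5.7, 10.3, 54.4]]
hook angle -0.007862501581599592 pan [-103.5  -99.4] ((-0.8183072805404663, -1.099439024925232), 65.50917053222656) grip [[-7.6, -12.4, 17.6], [5.5, 10.1, 54.3]]
```

View pics/s8.png

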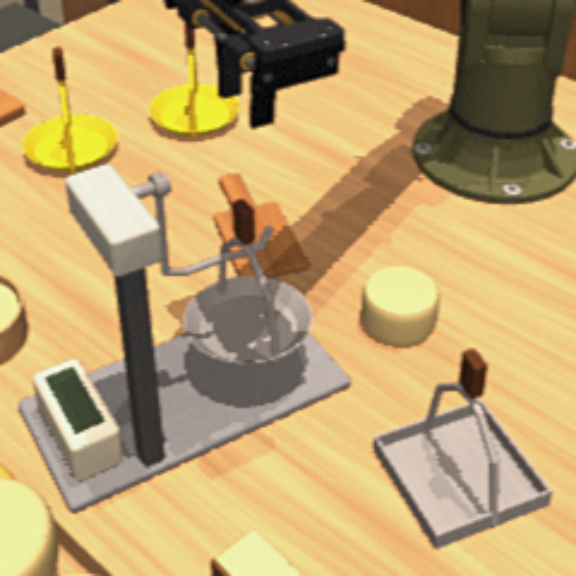

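The pan hangs level on the hook at crop (245,250). The gripper is clear above it and the tray is untouched. The hook's angle stays within 0.02 rad, so I'm handing the job in.

```bash
python3 -c "
from bench import ctrl; print(ctrl.close_job())"
```

```text
the job is handed in; nothing more can be done
None
```

The round pan now hangs by its bail on the hook, level and let go, and the job was handed in at about 25 s of the 72 s allowed.

**Stilling the hook:** I rested the shut fingers against the swinging hook from its -y side and waited for it to settle. Then I drew them back slowly. Afterwards it hung within about 0.02 rad of straight down.

**Hanging the pan:** I picked the pan up by its grip, brought it in from the front with the bail over the hook, and lowered it until the wrist force fell to about zero. I then opened the fingers and backed straight up.

**Last checks, just before handing in:**
- **Grip position:** it was about 1 mm from straight above the rest point in x and y, and about 36 mm above it (33 mm nominal).
- **Pan and hook:** the pan looked level, and the hook's angle stayed within about 0.01 rad over four pictures.
- **Gripper and tray:** the gripper was clear above the pan. In the last picture the tray stood where it was at the start; I did not measure it again.

**What went wrong on the way:**
- **First grasp:** it held only the top of the grip, because the lift began before the fingers had shut. I set the pan back down where it was and took it again, deeper.
- **Tool angle and position:** the tool ran up to about 2 degrees off vertical. It also drifted a few millimetres when moving down, which I corrected along the way.

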